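Load the blade clamp and set its knurled nut with a quarter turn of play

TASK

Slide the broad spatula blade first into the slot of the blade clamp until it is fully home, then screw the clamp's knurled nut down clockwise until it bottoms out and back it off a quarter turn, so that the blade keeps some play. Finish while still holding the nut between the fingers, with the spatula left home in the slot; do not push the other things on the bench about.

Things in the scene. Friction and masses are not known exactly. Their poses are not given: they have to be found in the camera images.
- spatula: Broad steel spatula lying flat on the table, 165 mm long, about 0.13 kg. Origin: centre of its underside, half way along; x points along it to the blade tip, z up. Blade 42 mm wide, 4 mm thick, flush with the underside, showing from x = +17.5 to +82.5 mm; wooden handle from x = -82.5 to +17.5 mm, 26 mm wide (y), 16 mm thick (z 0 to 16 mm). It balances near x = 0 to +5 mm.
- spatula_tip (a point): Middle of the spatula's blade tip, on the underside (spatula x = +82.5 mm); axes as the spatula's.
- clamp: Blade clamp fixed to the table: base plate 110 x 96 mm, 8 mm thick, and on it a fixed body 100 x 96 mm with its flat top 31 mm above the table. A level slot goes into its front face (its -x side). Origin: middle of the body, on the table; x points into the slot (the way the blade slides in), z up. The jaws are fixed and do not grip the blade.
- mouth (a point): Middle of the slot's floor at the clamp's front face (clamp x = -50 mm, 8 mm above the table). The slot is 48 mm wide and 9 mm high (8 to 17 mm above the table). A flared lip above, cheeks beside and a ramp below reach 14 mm out from the face (lip's top 28 mm above the table). A released blade rests in the slot, its handle drooping to the table.
- throat (a point): Middle of the slot's floor at its closed back end, 45 mm in from the mouth (clamp x = -5 mm, 8 mm above the table); axes as the clamp's: x into the slot, z up.
- nut: Round knurled aluminium cap nut, 40 mm across, 38 mm tall, upright on the clamp's stud (clamp x = +15 mm, y = 0), already started on its thread; a white index line on its top runs along its x. It only turns, sinking 6 mm per turn, and never comes off. Origin: centre of its underside, z up; bottomed out, the underside meets the clamp's top, 31 mm above the table.
- nut_mid (a point): On the nut's axis, 23 mm above its underside: a good height to grip it, with the fingertips clear of the clamp's top.
- nut_turn (a joint): Turn of the nut in rad: grows clockwise seen from above (tightening, nut sinks), 0 with the nut fully up, hard stop (bottomed out) at 4.0. Friction about 0.04 N m: it stays where it is left; after the stop the grip simply slips on it.
- slim_spatula: narrow spatula lying flat beside the broad one: blade 16 mm wide, wooden handle 16 mm wide and 12 mm thick, 165 mm long overall; origin centre of underside, its x axis points to the blade. Not needed; leave it.
- tape: roll of clear tape lying flat, 68 mm across, 30 mm high; bystander. Origin at the centre of its underside.
- loupe: black stand loupe, 52 mm across, 42 mm high; bystander. Origin at the centre of its underside.
- dropper: small amber bottle with black cap, 36 mm across, 85 mm high; bystander. Origin at the centre of its underside.
- jar: small glass jar with white lid, 60 mm across, 50 mm high; bystander. Origin at the centre of its underside.
- weight: steel block weight 50 x 50 x 30 mm; bystander. Origin at the centre of its underside.
- brush: flat brush lying on the table to one side; bystander. Origin at the centre of its underside.
There are look-alikes about, which are no part of the job. There is more than one size of the clamp; the one meant has the size given above. What is shaped like the spatula but green is not meant.

How it is judged:
By the outcome, as a careful person would: the job done as asked, in the order asked, and still so for the second after the job is handed in, while the arm keeps its last pose, push and grip.
It also fails if it takes over 72 s, if anything falls off the work surface, if the arm or the gripper's body presses on something with over 40 N, if the wrist force passes 120 N, or if a joint passes its speed limit or range.

ROBOT

A 6-joint arm with a two-finger parallel gripper is mounted at the origin on the work surface. World frame = base frame: x ahead of the robot, y to its left, z up, the work surface at z = 0. Lengths are in m, angles in degrees, forces in N, time in s.
With the tool pointing down it reaches from about 0.25 to 0.8 m from the base axis. Payload 3.9 kg.
Tool frame: the origin (TCP) lies midway between the tips of the shut fingers; the grasp point (between the pads) lies 19 mm behind it; y points along the fingers, x is the direction in which the jaws open and shut, and the axes are right-handed (so a half turn about y gives the same grasp; the last joint's range is limited). The gripper opens to 85 mm and grips with 20 to 120 N. Pads are 22 mm wide; open, the fingers measure 114 mm over their backs; the gripper's body (76 mm by 85 mm) begins 54 mm behind the grasp point. The pads swing forward as they close: fully open they stand 13 mm farther back than shut.
Start: joints at [75.172, 14.897, -7.913, 67.191, 0, 90], TCP at [0.134, 0.508, 0.231] pointing down, gripper open.
Joint ranges: [-159.42, 159.42], [-47.68, 98.78], [-73.54, 78.23], [-108.79, 121.32], [-90, 84.71], [-180, 180]. Speed limits (degrees/s): [147.25, 147.25, 180, 180, 180, 180].

INTERFACE

Orientations are given as [roll, pitch, yaw] about the fixed x, y, z axes, in that order (R = Rz(yaw) Ry(pitch) Rx(roll)).
In Python, from workcell import * gives the robot as it stands. The module is installed in compiled form; this text tells all that it offers.
- The arm moves only by the shell command python3 -m handwheel 'ROWS'. ROWS is JSON, one flat list of numbers, 5 for each row, row after row: the opening, from 0 (shut) to 1 (fully open), then the shift along the tool's x, y, z in mm, then the turn about the tool's y in rad. In form: [jaw, tx, ty, tz, roll, jaw, tx, ty, tz, roll, ...]. A call has 1 to 10 rows; each row is the pose to reach, as a shift and turn from the pose commanded when the call began, along the tool's axes at that moment; what a row does not reach only later rows make up. A row lasts 1/10 s, in which the tool goes at most 50 mm and 8.59 degrees, less where a joint would pass 70% of its speed; a pose out of reach is approached as far as the arm can. A call with a gripper value outside its range is refused whole. The fingers move at their own pace and stop on an object; the grip force is fixed at half the most. Time passes only in rows, so rows that repeat a pose let the fingers close. It gives the time, the measured TCP pose, the force and the opening at its end, in the units of the state.
- read_state(): the state, without advancing time (a new reading comes with each control period).
- grab_frame(name): name is "side" or "top"; returns a dict with "img" (480x640x3 uint8, red, green, blue), "vfov" (degrees; the focal length in pixels is half the picture's height over the tangent of half this angle, whatever the lens; pixels are square), "cx", "cy" (the principal point, pixels), "D" ([k1, k2, p1, p2, k3] as OpenCV has them; the pictures are not rectified), "origin" and "rotation" of the camera in the world. Camera axes: x right, y up, looking along -z (the intrinsics and any distortion apply to the point x, -y, -z); pixel columns grow to the right and rows downward; lengths in m; the calibration is good to about 2 mm. A picture is of the moment at which its call begins. There is no depth.
- finish_job(): hands the job in, once; it reports no verdict.
Trained networks look in a picture, given as the dict that the camera call returned (one of the last four; its "shot" number tells which), for a name from the list of things; names that differ only in an ending like _2 or _b are one class to them, and where a whole thing is asked for, a point or a joint stands for the part that bears it (a point fixed in the world has none). Each returns a list of dicts, best first, with "p" (0 to 1); they miss things now and then, are a little off and sometimes report something else, mostly with a low value. They report only what shows in the picture. A call takes as long as a camera call. They do not tell look-alikes from the thing itself.
- masks_of(query, picture): "pixels" (480x640 bool, what is visible of it) and "box" ([left, top, right, bottom] in pixels, round what is visible of it).
- pinpoint(query, picture): "point" ([row, column] in pixels: a listed point, or the origin of a listed thing).
The state is a dict: "t": time; "qpos": joint angles; "joint_vel": joint speeds; "joint_torque": joint torques, N m; "tool_pos": TCP position; "eef_rot": TCP orientation; "wrist_force": force on the tool from outside, world axes, zero at the start; "torque": the same for the moment, N m; "finger_gap": finger opening in m.
Only numpy, scipy, OpenCV 4.12 (cv2) and the standard library are available. Lean on these libraries where they do the work, as an engineer would, in place of code of your own. Each camera call takes 0.05 s, during which the arm holds its last target.

## Working session

There is one attempt and no reset: what is moved stays moved. The work goes in short steps, Python scripts to look and compute and a shell command to move; the robot and the scene stay as the last step left them, time stands still between calls to the robot, and variables do not carry over. Pictures are saved under pics/ and viewed, and the job is handed in when it is done.

```bash
mkdir -p pics
cat > h.py <<'E'
from workcell import *
import numpy as np, cv2
from scipy.spatial.transform import Rotation as Rn
def K(f):
    F=240/np.tan(np.radians(f["vfov"])/2); return np.array([[F,0,f["cx"]],[0,F,f["cy"]],[0,0,1.]])
def ray(f,row,col):
    u=cv2.undistortPoints(np.array([[[col,row]]],float),K(f),np.array(f["D"],float))[0,0]
    d=np.array(f["rotation"])@np.array([u[0],-u[1],-1.]); return np.array(f["origin"]),d
def onz(f,row,col,z):
    o,d=ray(f,row,col); return o+d*(z-o[2])/d[2]
def proj(f,P):
    P=np.atleast_2d(P).astype(float); c=(P-np.array(f["origin"]))@np.array(f["rotation"]); c=c*[1,-1,-1]
    return cv2.projectPoints(c,np.zeros(3),np.zeros(3),K(f),np.array(f["D"],float))[0][:,0]
def tri(f1,a,f2,b):
    o1,d1=ray(f1,*a);o2,d2=ray(f2,*b);d1/=np.linalg.norm(d1);d2/=np.linalg.norm(d2)
    t=np.linalg.lstsq(np.c_[d1,-d2],o2-o1,rcond=None)[0];p,q=o1+t[0]*d1,o2+t[1]*d2
    return (p+q)/2,np.linalg.norm(p-q)
def save(f,n,box=None,s=1):
    im=f["img"][:,:,::-1]
    if box: l,t,r,b=box; im=im[t:b,l:r]
    if s!=1: im=cv2.resize(im,None,fx=s,fy=s,interpolation=cv2.INTER_CUBIC)
    cv2.imwrite("pics/"+n,im)
E
python3 - <<'E'
from h import *
import pickle
np.set_printoptions(precision=4,suppress=True)
s=read_state(); print(s)
F={}
for n in("top","side"):
    f=grab_frame(n);F[n]=f;save(f,n+"0.png")
    print(n,f["vfov"],f["cx"],f["cy"],f["D"],np.array(f["origin"]),np.array(f["rotation"]))
    for q in("spatula","spatula_tip","clamp","mouth","throat","nut","nut_mid","slim_spatula","tape","loupe","dropper","jar","weight","brush"):
        print(q,[(round(d["p"],2),np.round(d["point"],1)) for d in pinpoint(q,f)][:4])
pickle.dump(F,open("f0.pkl","wb"))
E
```

```text
{'t': 0.0, 'qpos': array([75.1711, 14.9365, -7.9878, 67.1908, -0.0003, 90.0035]), 'joint_vel': array([-0.0284, -0.0807, -0.0608, -0.037 ,  0.0341, -0.0908]), 'joint_torque': array([ -0.0012, -40.5677,  25.3922,   0.0187,   0.    ,   0.    ]), 'tool_pos': array([0.1342, 0.5068, 0.2304]), 'eef_rot': array([-90.0003,   0.115 ,  75.1677]), 'wrist_force': array([-0.0383, -0.2736, -0.3021]), 'torque': array([-0.0106,  0.0229, -0.0218]), 'finger_gap': 0.08552536336967413}
top 55.85452123807534 316.48947500930086 241.94072553850532 [-0.1083  0.      0.      0.      0.    ] [ 0.4342 -0.005   0.9485] [  5.1464   0.2564 -89.3284]
spatula [(0.89, array([192.3, 248.7])), (0.76, array([301.4, 161.2]))]
spatula_tip [(0.86, array([226.4, 259.8])), (0.86, array([328.4, 180.5])), (0.21, array([122.3, 281.6]))]
clamp [(0.94, array([350.2, 430.6])), (0.57, array([233.6, 399.6]))]
mouth [(0.65, array([213.2, 399.4])), (0.63, array([319.6, 420.9]))]
throat [(0.64, array([350.2, 430.5])), (0.58, array([226.8, 396.4]))]
nut [(0.64, array([364.1, 437.3])), (0.63, array([244.7, 400. ]))]
nut_mid [(0.58, array
[... 692 characters left out ...]
88, array([295.1, 359.7])), (0.78, array([365.2, 293.1]))]
mouth [(0.94, array([343.1, 313.7])), (0.81, array([286.4, 375.4]))]
throat [(0.95, array([360.4, 296.9])), (0.83, array([290.9, 359.8]))]
nut [(0.94, array([359.6, 288.5])), (0.72, array([290.3, 355.1])), (0.17, array([237.9, 386.2]))]
nut_mid [(0.9, array([344.6, 288.6])), (0.74, array([280.9, 356.7]))]
slim_spatula [(0.54, array([244.9, 257. ]))]
tape [(0.71, array([284.2, 265.7]))]
loupe [(0.82, array([237.8, 382.9]))]
dropper [(0.63, array([380.8, 393.5])), (0.57, array([197.3, 241.7]))]
jar [(0.84, array([212.2, 364.3]))]
weight [(0.71, array([195.2, 240.6])), (0.66, array([382.2, 392.3]))]
brush [(0.56, array([337.3, 469.3]))]
```

```bash
sed -i 's/np.array(f\["rotation"\])/RM(f)/g' h.py
cat >> h.py <<'E'
def RM(f): return Rn.from_euler("xyz",f["rotation"],degrees=True).as_matrix()
E
```

```text
(no output)
```

View pics/top0.png

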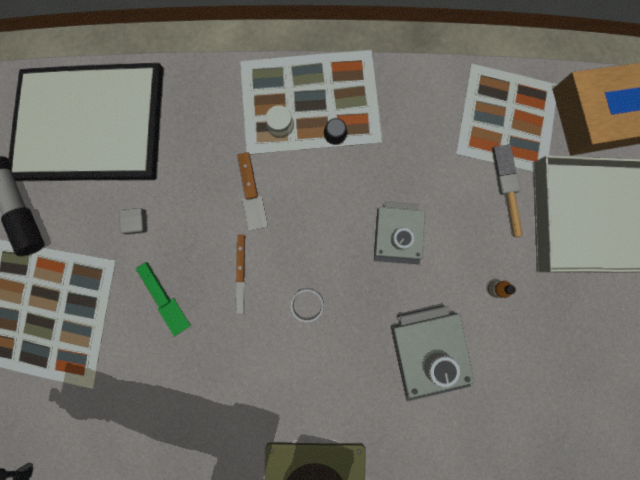

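View pics/side0.png

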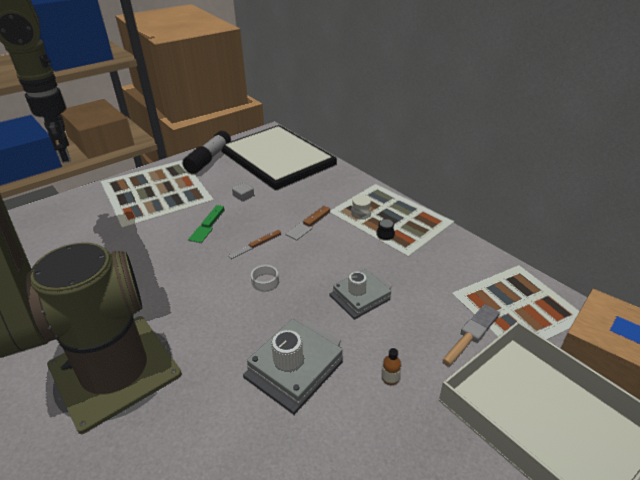

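Run:
```python
from h import *
import pickle
np.set_printoptions(precision=4,suppress=True)
F=pickle.load(open("f0.pkl","rb"));t,s=F["top"],F["side"]
for n,a,b,zz in [("clampS nut",(244.7,400),(290.3,355.1),.034),("mouthS",(213.2,399.4),(286.4,375.4),.008),("throatS",(226.8,396.4),(290.9,359.8),.008),("mouthL",(319.6,420.9),(343.1,313.7),.008),("spat",(192.3,248.7),(225.3,307.2),0),("tip",(226.4,259.8),(235.1,290.2),0)]:
    print(n,*tri(t,a,s,b),onz(t,*a,zz),onz(s,*b,zz))
save(t,"c1.png",(360,180,460,290),6); save(t,"c2.png",(220,130,300,250),5); save(s,"c3.png",(300,230,420,330),6); 
for n,(a,b) in dict(smallw=((262,376),(264,420)),largew=((397,407),(388,470))).items():
    print(n,np.linalg.norm(onz(t,*a,.02)-onz(t,*b,.02)))
```

```text
clampS nut [ 0.5145 -0.171   0.0331] 0.003916669941800979 [ 0.5128 -0.1697  0.034 ] [ 0.5157 -0.1726  0.034 ]
mouthS [ 0.5821 -0.174   0.007 ] 0.0008733390522208986 [ 0.5816 -0.1735  0.008 ] [ 0.5817 -0.1749  0.008 ]
throatS [ 0.548  -0.1638  0.007 ] 0.011452524231528148 [ 0.5527 -0.167   0.008 ] [ 0.5418 -0.1622  0.008 ]
mouthL [ 0.3581 -0.2168  0.007 ] 0.004192845678347807 [ 0.3599 -0.2178  0.008 ] [ 0.3558 -0.2164  0.008 ]
spat [ 0.6254  0.1489 -0.0117] 0.0029692352577579354 [0.6243 0.1462 0.    ] [0.6146 0.1369 0.    ]
tip [0.5473 0.1216 0.0073] 0.00732622343167634 [0.5512 0.1206 0.    ] [0.5495 0.1313 0.    ]
smallw 0.09112737056576158
largew 0.1314935774557653
```

View pics/c1.png

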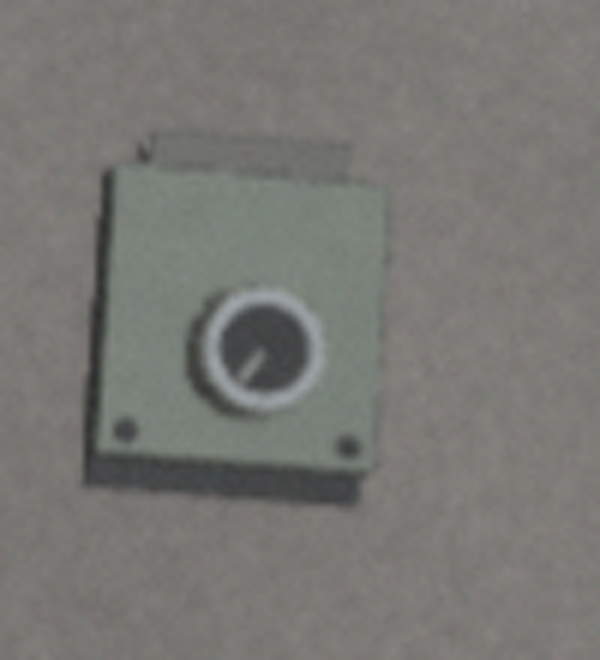

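View pics/c2.png

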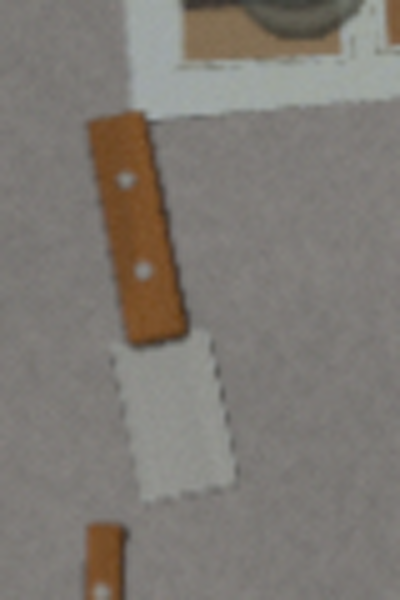

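View pics/c3.png

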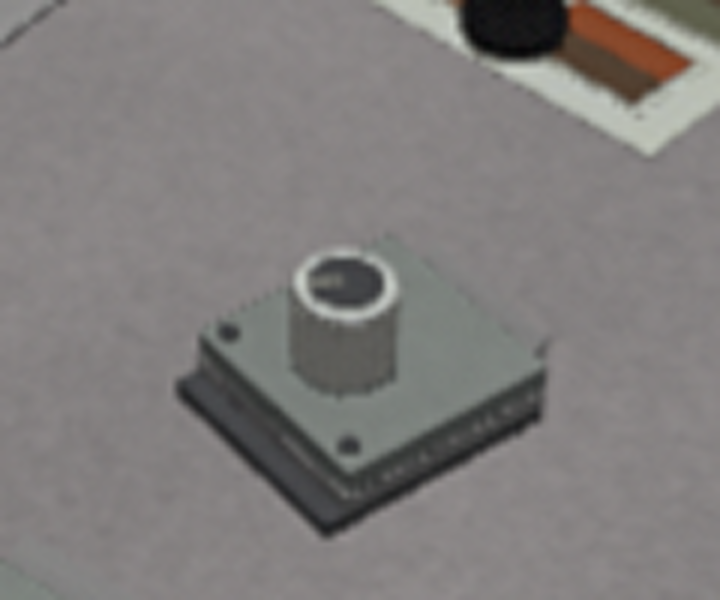

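```bash
cat > fit.py <<'E'
from h import *
import pickle
from scipy.optimize import least_squares
np.set_printoptions(precision=4,suppress=True)
F=pickle.load(open("f0.pkl","rb"));t,s=F["top"],F["side"]
def pose(v,M): 
    c,sn=np.cos(v[2]),np.sin(v[2]); M=np.array(M,float)
    return np.c_[v[0]+c*M[:,0]-sn*M[:,1], v[1]+sn*M[:,0]+c*M[:,1], M[:,2]]
def fit(obs,v0):
    def r(v): return np.concatenate([(proj(f,pose(v,[m]))[0]-px) for f,m,px in obs])
    q=least_squares(r,v0,loss="soft_l1"); return q.x,r(q.x).reshape(-1,2)
def c(px,o,k): return np.array(px)/k+np.array(o)-0.5+0.5/k
T=lambda *p:c(p,(360,180),6); T2=lambda *p:c(p,(220,130),5); S=lambda *p:c(p,(300,230),6)
# clamp x ~ -world x ; y=left of it -> -world y => image right
ob=[(t,(-.05,-.048,.031),T(118,168)),(t,(-.05,.048,.031),T(385,187)),(t,(.05,.048,.031),T(368,472)),(t,(.05,-.048,.031),T(97,453))]
ob2=[(s,(.05,.048,.031),S(345,472)),(s,(.05,-.048,.031),S(202,335)),(s,(-.05,.048,.031),S(545,375)),(s,(-.05,-.048,.031),S(387,237))]
# which corner nearest the side camera
hb=[(t,(-.0825,-.013,.016),T2(88,122)),(t,(-.0825,.013,.016),T2(143,113)),(t,(.0175,-.013,.016),T2(130,345)),(t,(.0175,.013,.016),T2(187,333)),(t,(.0825,-.021,.004),T2(145,502)),(t,(.0825,.021,.004),T2(237,485)),(t,(.0175,-.021,.004),T2(113,343)),(t,(.0175,.021,.004),T2(210,332))]
if __name__=="__main__":
    for o,v0 in((ob,[.53,-.17,3.1]),(ob2,[.53,-.17,3.1]),(ob+ob2,[.53,-.17,3.1]),(hb,[.62,.14,3.3])):
        x,r=fit(o,v0); print(x,np.degrees(x[2])); print(r.round(1).tolist())
    save(s,"c4.png",(270,190,350,250),8)
E
python3 fit.py
```

```text
[ 0.5376 -0.1704  3.0772] 176.31264188920767
[[-1.1, -0.7], [0.7, -0.3], [1.0, 0.6], [-0.7, 0.3]]
[ 0.5334 -0.1742  3.0663] 175.6834056836669
[[-0.0, 1.1], [-1.3, -0.2], [0.3, -0.7], [0.6, -0.1]]
[ 0.5366 -0.1714  3.0741] 176.13493099983347
[[-0.5, -0.3], [1.3, 0.3], [1.4, 1.2], [-0.2, 0.7], [0.4, -0.2], [-1.1, -1.3], [0.4, -2.2], [0.6, -1.2]]
[0.6273 0.1418 3.3554] 192.25250181651157
[[-0.6, -0.7], [0.4, -1.4], [-0.5, 0.1], [0.3, -0.0], [-0.6, 0.3], [0.5, -0.3], [0.2, 2.3], [0.1, 0.5]]
```

View pics/c4.png

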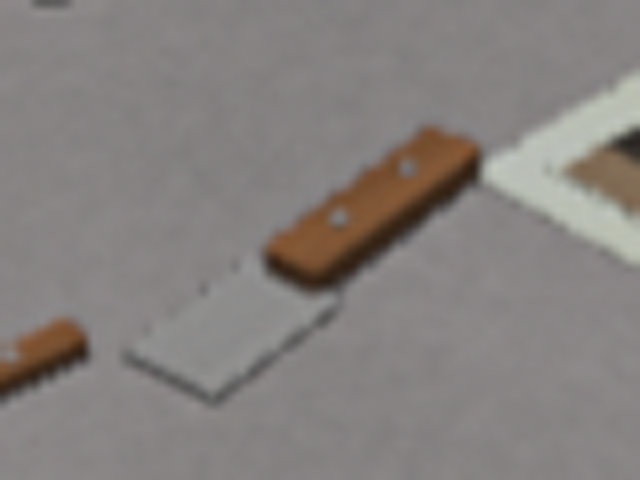

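Run:
```python
from fit import *
S4=lambda *p:c(p,(270,190),8)
sb=[(s,(.0825,.021,.004),S4(213,396)),(s,(.0825,-.021,.004),S4(125,352)),(s,(-.0825,-.013,.016),S4(430,124)),(s,(-.0825,.013,.016),S4(482,152)),(s,(.0175,-.013,.016),S4(266,248)),(s,(.0175,.013,.016),S4(314,278))]
for o in(sb,hb+sb):
    x,r=fit(o,[.62,.14,3.3]); print(x,np.degrees(x[2])); print(r.round(1).tolist())
    print(pose(x,[(0,0,0)]))
v=[.5366,-.1714,3.074]
print(pose(v,[(-.05,0,.008),(-.005,0,.008),(.015,0,.03),(-.0875,0,.01),(-.1525,0,0.01)]))
# nut top ring centre z
a=T(264,349);b=S(345,284); print(tri(t,a[::-1],s,b[::-1]))
```

```text
[0.6237 0.1382 3.3575] 192.371741932263
[[0.1, 0.5], [-0.2, 0.3], [0.2, -0.1], [0.6, -0.5], [-0.9, 0.1], [0.1, -0.4]]
[[0.6237 0.1382 0.    ]]
[0.6267 0.1414 3.3573] 192.36104868133293
[[-0.5, -0.4], [0.5, -1.1], [-0.3, 0.4], [0.4, 0.3], [-0.4, 0.6], [0.7, -0.1], [0.3, 2.6], [0.3, 0.8], [0.3, -0.5], [-0.1, -0.7], [0.2, -0.9], [0.7, -1.4], [-0.8, -0.9], [0.3, -1.3]]
[[0.6267 0.1414 0.    ]]
[[ 0.5865 -0.1748  0.008 ]
 [ 0.5416 -0.1717  0.008 ]
 [ 0.5216 -0.1704  0.03  ]
 [ 0.6239 -0.1773  0.01  ]
 [ 0.6888 -0.1817  0.01  ]]
(array([ 0.523 , -0.17  ,  0.0704]), np.float64(0.0008920141352753625))
```

```bash
cat >> h.py <<'E'
def go(x,y,z,yaw,frm=None):
    s=read_state(); p=s["tool_pos"]; R=Rn.from_euler("xyz",s["eef_rot"],degrees=True).as_matrix()
    if frm is not None: p=np.array(frm[:3]); R=Rn.from_euler("xyz",[-90,0,frm[3]],degrees=True).as_matrix()
    y0=np.degrees(np.arctan2(R[1,0],R[0,0])); d=R.T@(np.array([x,y,z])-p)
    print("shift mm",np.round(d*1000,1),"roll",round(np.radians((y0-yaw+180)%360-180),4),"yaw",round(y0,2))
E
python3 -c "
from h import *
go(.6255,.140,.231,102.3,(.134,.508,.231,75.172))"
python3 -m handwheel '[1,-23,0,-57,-0.05, 1,-46,0,-114,-0.1, 1,-69,0,-171,-0.15, 1,-92,0,-228,-0.2, 1,-115,0,-285,-0.25, 1,-138,0,-342,-0.3, 1,-161,0,-399,-0.35, 1,-184,0,-456,-0.4, 1,-207,0,-512,-0.45, 1,-229,0,-569,-0.473]'; python3 -c "
from h import *
print(read_state()['qpos'])"
```

```text
shift mm [-230.    -0.  -569.3] roll -0.4735 yaw 75.17
t: 2.5
tool_pos: [0.5362, 0.2065, 0.2314]
eef_rot: [-90.0, -0.0, 102.3]
wrist_force: [1.1, 1.2, 0.9]
finger_gap: 0.0854
[ 2.10517305e+01  1.97794814e+01 -8.43508277e-01  6.93516820e+01
  1.09770275e-02  8.71502340e+00]
```

```bash
python3 -c "
from h import *
go(.6255,.140,.10,102.3)"
```

```text
shift mm [-84.  131.4 -72.9] roll 0.0006 yaw 102.34
```

```bash
python3 -m handwheel '[1,-28,30,-25,0, 1,-56,70,-50,0, 1,-84,110,-73,0, 1,-84,131,-73,0, 1,-84,131,-73,0, 1,-84,131,-73,0]'
python3 - <<'E'
from h import *
for n in("top","side"):
    f=grab_frame(n); save(f,n+"1.png",(200,100,320,250) if n=="top" else (230,150,370,255),5)
E
```

```text
t: 3.1
tool_pos: [0.6233, 0.1415, 0.1002]
eef_rot: [-89.9, -0.0, 102.3]
wrist_force: [0.1, 0.4, 1.1]
finger_gap: 0.0854
```

View pics/side1.png

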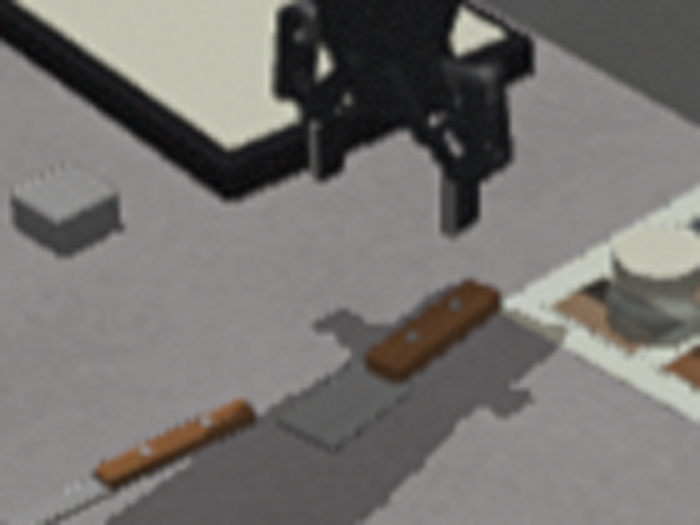

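View pics/top1.png

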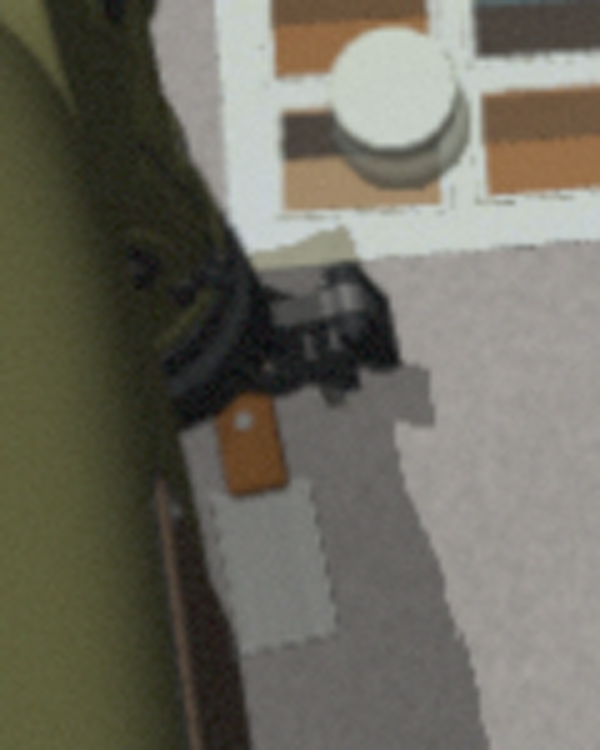

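```bash
python3 -c "
from h import *
go(.6255,.140,.002,102.3)"
python3 -m handwheel '[0.6,0,45,-2,0, 0.6,0,85,-2,0, 0.6,0,98,-2,0, 0.6,0,98,-2,0, 0,0,98,-2,0, 0,0,98,-2,0, 0,0,98,-2,0, 0,0,98,-2,0, 0,0,98,-2,0]'
```

```text
shift mm [ -2.6 100.4  -0. ] roll 0.0005 yaw 102.33
t: 4.1
tool_pos: [0.6282, 0.1426, 0.0054]
eef_rot: [-90.3, -0.0, 102.3]
wrist_force: [-0.8, -0.0, 6.2]
finger_gap: 0.024
```

```bash
python3 -m handwheel '[0,0,0,0,0, 0,0,0,0,0]'
python3 - <<'E'
from h import *
for n in("side",):
    f=grab_frame(n); save(f,n+"2.png",(250,150,370,250),6)
s=read_state();print(s['tool_pos'],s['wrist_force'])
E
```

```text
t: 4.3
tool_pos: [0.6282, 0.1426, 0.0054]
eef_rot: [-90.3, -0.0, 102.3]
wrist_force: [-0.8, 0.8, 6.7]
finger_gap: 0.0241
[0.62819907 0.14263615 0.00544625] [-0.44644104  0.27327268  7.3349248 ]
```

View pics/side2.png

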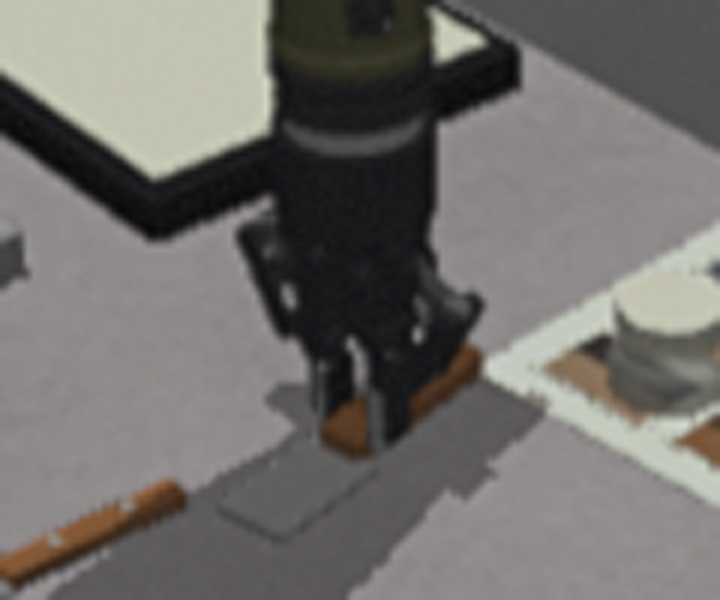

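```bash
python3 -m handwheel '[0,0,-30,0,0, 0,0,-70,0,0, 0,0,-110,0,0, 0,0,-125,0,0, 0,0,-125,0,0]'
python3 - <<'E'
from h import *
s=read_state();print(s['tool_pos'],s['eef_rot'],s['wrist_force'])
go(.70,-.183,.127,86.1)
E
```

```text
t: 4.85
tool_pos: [0.6289, 0.1425, 0.132]
eef_rot: [-90.5, -0.0, 102.3]
wrist_force: [0.6, 0.7, -1.2]
finger_gap: 0.0239
[0.62886014 0.14250038 0.13204254] [-9.04994606e+01 -1.20929766e-03  1.02266660e+02] [ 0.6441505   0.71068648 -1.17785913]
shift mm [-3.332e+02  5.000e+00 -3.000e-01] roll 0.2822 yaw 102.27
```

```bash
python3 -m handwheel '[0,-42,0,0,0.03, 0,-84,0,0,0.06, 0,-126,0,0,0.09, 0,-168,0,0,0.12, 0,-210,0,0,0.16, 0,-252,0,0,0.2, 0,-294,2,0,0.24, 0,-333,5,0,0.28, 0,-333,5,0,0.282, 0,-333,5,0,0.282]'
python3 - <<'E'
from h import *
import pickle
F={}
for n in("top","side"):
    f=grab_frame(n); F[n]=f; save(f,n+"3.png",(340,60,500,180) if n=="top" else (270,160,430,310),5)
    save(f,n+"3f.png")
pickle.dump(F,open("f3.pkl","wb"))
s=read_state();print(s['tool_pos'],s['eef_rot'],s['wrist_force'])
E
```

```text
t: 5.85
tool_pos: [0.6956, -0.1844, 0.1204]
eef_rot: [-89.8, -0.1, 86.0]
wrist_force: [-0.9, -0.0, -1.6]
finger_gap: 0.0241
[ 0.69588415 -0.18256566  0.12127132] [-8.98841488e+01 -4.97547984e-02  8.61575120e+01] [-1.22524783  0.7365269  -0.36010108]
```

View pics/side3.png

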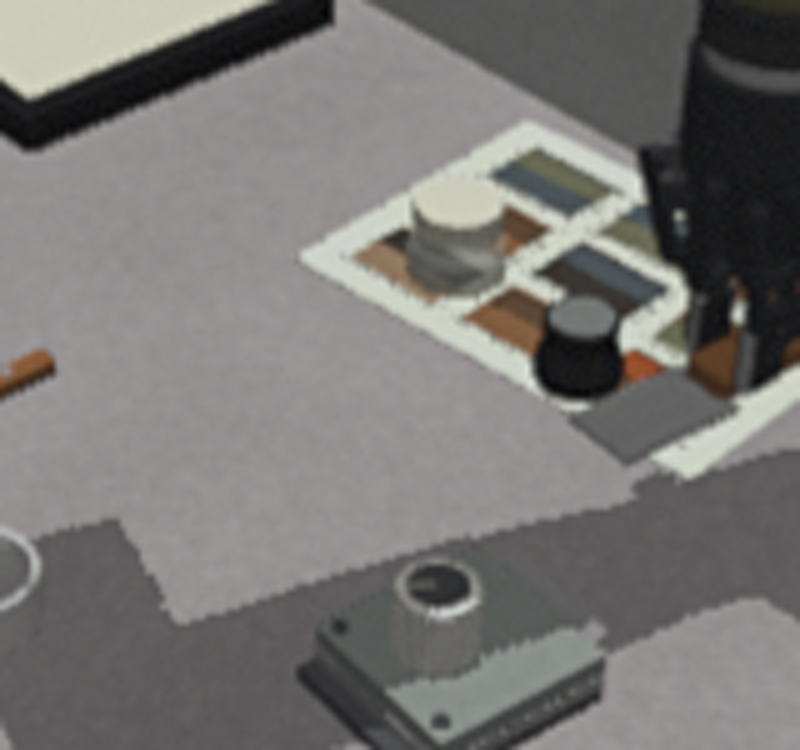

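View pics/top3f.png

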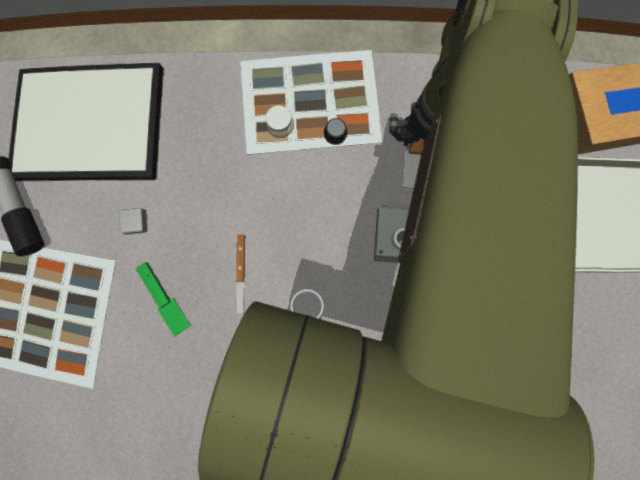

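```bash
python3 -m handwheel '[0,0,30,-8,0, 0,0,60,-8,0, 0,0,80,-8,0, 0,0,80,-8,0, 0,0,80,-8,0]'
python3 - <<'E'
from h import *
s=read_state();print(s['tool_pos'],s['eef_rot'],s['wrist_force'])
go(.70,-.183,.017,86.1)
E
```

```text
t: 6.45
tool_pos: [0.7044, -0.1826, 0.0424]
eef_rot: [-89.9, -0.0, 86.2]
wrist_force: [0.2, 0.6, -1.0]
finger_gap: 0.0242
[ 0.70440334 -0.18263259  0.04243699] [-8.99471927e+01 -1.64444672e-02  8.62108474e+01] [ 0.16301652  0.64448001 -0.97468384]
shift mm [-0.7 25.4  4.3] roll 0.0019 yaw 86.21
```

```bash
python3 -m handwheel '[0,0,15,0,0, 0,0,25,0,0, 0,0,25,0,0, 0,0,25,0,0]'
python3 - <<'E'
from h import *
import pickle
F={}
for n in("top","side"):
    f=grab_frame(n); F[n]=f; save(f,n+"4.png",(360,100,460,280) if n=="top" else (330,210,450,310),6 if n=="side" else 4)
pickle.dump(F,open("f4.pkl","wb"))
s=read_state();print(s['tool_pos'],s['eef_rot'],s['wrist_force'])
E
```

```text
t: 6.85
tool_pos: [0.7043, -0.184, 0.017]
eef_rot: [-90.0, -0.0, 86.1]
wrist_force: [-0.2, -0.3, -1.6]
finger_gap: 0.0238
[ 0.70502979 -0.1842295   0.01776257] [-9.00475732e+01  9.76939027e-03  8.61069737e+01] [ 0.1665733  -0.15975555 -1.00362596]
```

View pics/side4.png

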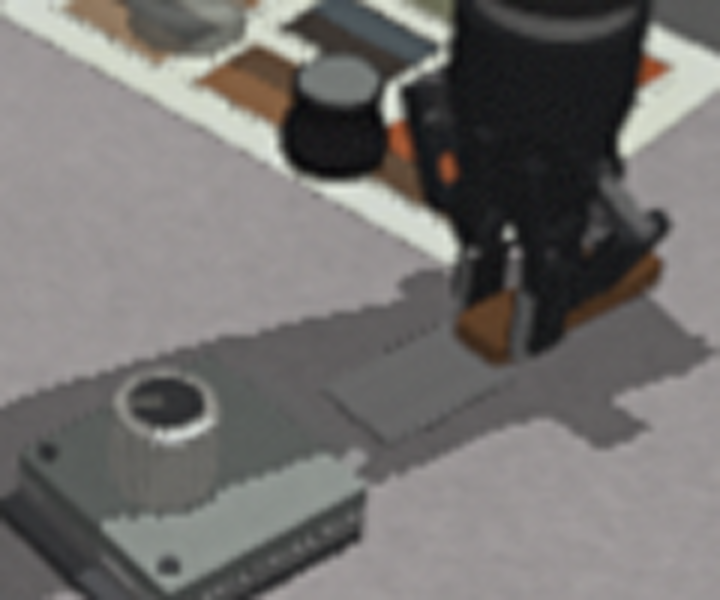

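View pics/top4.png

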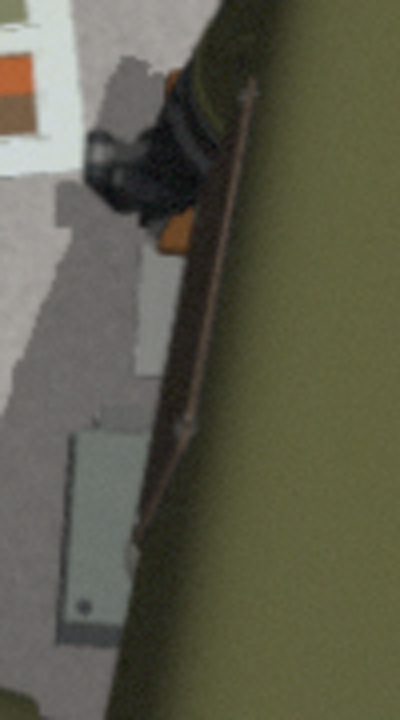

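Run:
```python
from fit import *
F4=pickle.load(open("f4.pkl","rb"));t4,s4=F4["top"],F4["side"]
T4=lambda *p:c(p,(360,100),4); S4=lambda *p:c(p,(330,210),6)
z=.0125
vt=np.array([.5376,-.1704,3.0772]);vs=np.array([.5334,-.1742,3.0663])
def rel(P,v):
    d=P-np.array([v[0],v[1],0]);cc,sn=np.cos(v[2]),np.sin(v[2]); return np.array([cc*d[0]+sn*d[1],-sn*d[0]+cc*d[1],d[2]])*1000
print("clampcornerTop",rel(onz(t4,*T4(73,433)[::-1],.031),vt))
for n,p in(("tipL",T4(135,375)),("backL",T4(142,245))): print(n,rel(onz(t4,*p[::-1],z+.004),vt))
for n,p in(("tipfar",S4(328,390)),("tipnear",S4(388,440)),("backnear",S4(515,380))): print(n,rel(onz(s4,*p[::-1],z+.004),vs))
for n,p in(("cornN",S4(165,592)),("cornFN",S4(365,485))): print(n,rel(onz(s4,*p[::-1],.031),vs))
vm=np.array([.5355,-.1723,3.0738]);print("tool",rel(np.array([.7048,-.184,0]),vm))
```

```text
clampcornerTop [-47.8212 -48.5196  31.    ]
tipL [-83.6091 -16.1663  16.5   ]
backL [-153.6967  -16.3363   16.5   ]
tipfar [-87.1555 -16.1916  16.5   ]
tipnear [-87.2239  20.4942  16.5   ]
backnear [-154.0729   23.5823   16.5   ]
cornN [47.9011 45.3541 31.    ]
cornFN [-51.5126  45.293   31.    ]
tool [-169.7037    0.2046    0.    ]
```

```bash
python3 -m handwheel '[0,3.5,0,0,0, 0,3.5,0,0,0, 0,3.5,0,0,0]'
python3 - <<'E'
from fit import *
T4=lambda *p:c(p,(360,100),4); S4=lambda *p:c(p,(330,210),6)
F4=pickle.load(open("f4.pkl","rb"))
print(tri(F4["top"],T4(135,375)[::-1],F4["side"],S4(328,390)[::-1]))
a=T(118,168);b=S(387,237);print(tri(t,a[::-1],s,b[::-1]))
F={}
for n in("top","side"):
    f=grab_frame(n); F[n]=f
pickle.dump(F,open("f5.pkl","wb"))
st=read_state();print(st['tool_pos'])
def overlay(f,v,name,box,k,vclamp,zb):
    im=cv2.resize(f["img"][box[1]:box[3],box[0]:box[2],::-1],None,fx=k,fy=k,interpolation=cv2.INTER_CUBIC)
    def poly(P,col):
        p=proj(f,P); p=((p-np.array(box[:2])+.5)*k-.5); cv2.polylines(im,[np.round(p*16).astype(int)],True,col,1,cv2.LINE_AA,4)
    poly(pose(vclamp,[(-.05,-.048,.031),(-.05,.048,.031),(.05,.048,.031),(.05,-.048,.031)]),(0,0,255))
    M=[(-.0,-.024,.008),(-.0,.024,.008),(-.05,.024,.008),(-.05,-.024,.008)]
    poly(pose(v,[(.0175,-.021,zb+.004),(.0175,.021,zb+.004),(.0825,.021,zb+.004),(.0825,-.021,zb+.004)]),(0,255,255))
    cv2.imwrite("pics/"+name,im)
# spatula centred on clamp axis, drawn per camera with own clamp pose
for n,f,vc,box,k in(("ot5.png",F["top"],[.5376,-.1704,3.0772],(370,140,450,270),5),("os5.png",F["side"],[.5334,-.1742,3.0663],(330,220,450,310),6)):
    o=pose(vc,[(-.1695+.002,0,0)])[0]; overlay(f,[o[0],o[1],vc[2]],n,box,k,vc,.0125)
E
```

```text
t: 7.25
tool_pos: [0.7051, -0.1804, 0.0176]
eef_rot: [-90.0, 0.0, 86.1]
wrist_force: [0.5, -0.6, -0.5]
finger_gap: 0.0245
(array([ 0.6239, -0.1611,  0.0122]), np.float64(0.00234352900943079))
(array([ 0.5887, -0.1276,  0.0283]), np.float64(0.0020905197703377895))
[ 0.705  -0.1805  0.0175]
```

View pics/ot5.png

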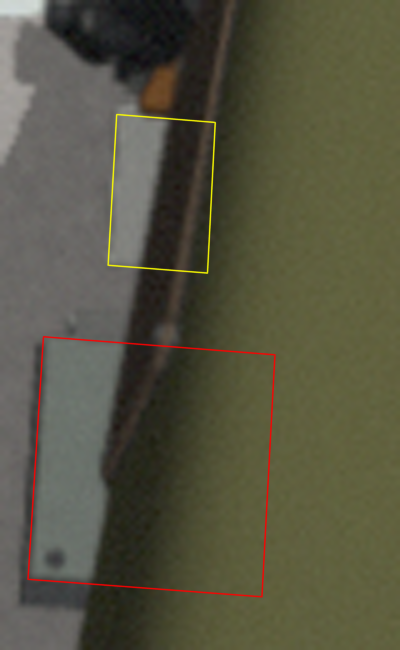

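View pics/os5.png

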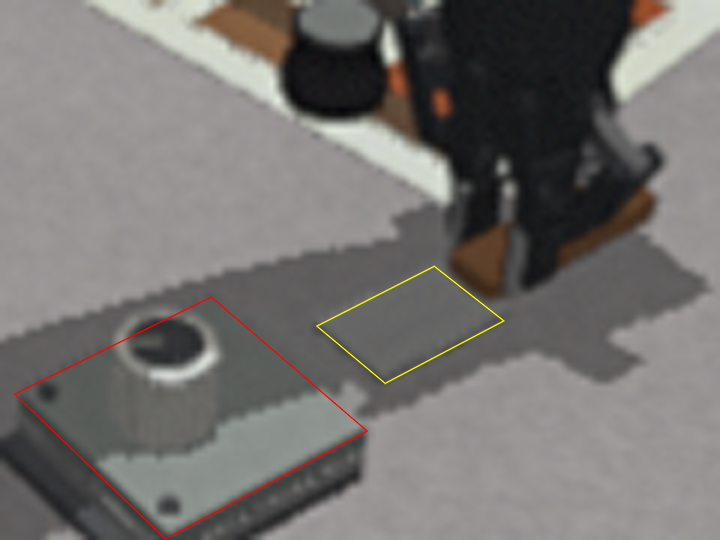

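```bash
python3 -m handwheel '[0,0,1,10,0, 0,0,1,20,0, 0,0,1,25,0, 0,0,1,30,0, 0,0,1,35,0, 0,0,1,40,0, 0,0,1,40,0]'
```

```text
t: 8.05
tool_pos: [0.6642, -0.1778, 0.0163]
eef_rot: [-90.0, -0.0, 86.1]
wrist_force: [0.4, 0.9, -1.8]
finger_gap: 0.0244
```

No contact; the tip should now be about 5 mm inside the slot.

```bash
python3 -m handwheel '[0,0,0,6,0, 0,0,0,12,0, 0,0,0,18,0, 0,0,0,24,0, 0,0,0,28,0, 0,0,0,32,0, 0,0,0,32,0]'
```

```text
t: 8.75
tool_pos: [0.6324, -0.1756, 0.0163]
eef_rot: [-90.0, -0.0, 86.1]
wrist_force: [0.6, -0.6, -0.9]
finger_gap: 0.0239
```

```bash
python3 -m handwheel '[0,0,0,2,0, 0,0,0,4,0, 0,0,0,5,0, 0,0,0,6,0, 0,0,0,6,0]'
```

```text
t: 9.25
tool_pos: [0.627, -0.1752, 0.0163]
eef_rot: [-90.0, -0.0, 86.1]
wrist_force: [-1.2, 0.4, -1.9]
finger_gap: 0.0244
```

```bash
python3 -m handwheel '[0,0,0,1,0, 0,0,0,2,0, 0,0,0,2,0, 0,0,0,2,0]'; python3 -m handwheel '[0,0,0,1,0, 0,0,0,2,0, 0,0,0,2,0, 0,0,0,2,0]'
```

```text
t: 9.65
tool_pos: [0.6261, -0.1752, 0.0167]
eef_rot: [-90.1, 0.0, 86.1]
wrist_force: [1.9, -0.2, -2.1]
finger_gap: 0.0238
t: 10.05
tool_pos: [0.626, -0.1752, 0.0173]
eef_rot: [-90.3, 0.0, 86.1]
wrist_force: [6.2, -0.2, -1.7]
finger_gap: 0.0242
```

```bash
python3 -m handwheel '[0,0,0,1,0, 0,0,0,2,0, 0,0,0,2,0]'
python3 - <<'E'
from fit import *
F={}
for n in("top","side"):
    f=grab_frame(n); F[n]=f
    save(f,n+"6.png",(330,210,450,310) if n=="side" else (350,120,470,270),6 if n=="side" else 4)
pickle.dump(F,open("f6.pkl","wb"))
S6=F["side"]
vs=[.5334,-.1742,3.0663]
print(proj(S6,pose(vs,[(-.07,.021,.016),(-.064,.021,.012)]))-[330,210])
E
```

```text
t: 10.35
tool_pos: [0.6259, -0.1752, 0.0179]
eef_rot: [-90.5, 0.0, 86.1]
wrist_force: [9.5, 0.7, -2.2]
finger_gap: 0.0238
[[58.9889 76.024 ]
 [56.9719 78.2243]]
```

View pics/side6.png

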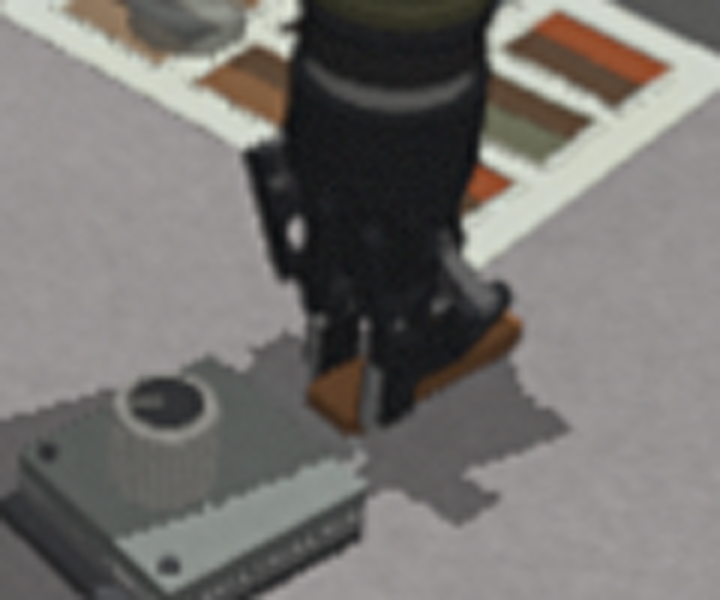

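View pics/top6.png

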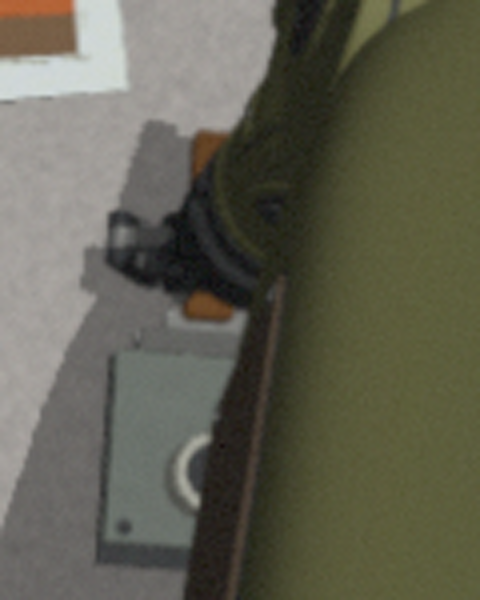

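Run:
```python
from fit import *
F=pickle.load(open("f6.pkl","rb"))
T6=lambda *p:c(p,(350,120),4); S6=lambda *p:c(p,(330,210),6)
def rel(P,v):
    d=P-np.array([v[0],v[1],0]);cc,sn=np.cos(v[2]),np.sin(v[2]); return np.array([cc*d[0]+sn*d[1],-sn*d[0]+cc*d[1],d[2]])*1000
vt=np.array([.5376,-.1704,3.0772]);vs=np.array([.5334,-.1742,3.0663])
for p in((188,317),(205,320)): print(rel(onz(F["top"],*T6(*p)[::-1],.027),vt))
print("corner",rel(onz(F["top"],*T6(112,352)[::-1],.031),vt))
for p in((308,392),(350,428)): print(rel(onz(F["side"],*S6(*p)[::-1],.027),vs))
```

```text
[-70.3744 -10.3682  27.    ]
[-69.5015  -1.4572  27.    ]
corner [-48.2998 -49.0651  31.    ]
[-71.5533 -11.6587  27.    ]
[-71.3193  14.3338  27.    ]
```

```bash
python3 -m handwheel '[0,0,0,2,0, 0,0,0,4,0, 0,0,0,5,0, 0,0,0,5,0]'; python3 -c "
from h import *
s=read_state();print(s['tool_pos'],s['wrist_force'])"
```

```text
t: 10.85
tool_pos: [0.6257, -0.1753, 0.0194]
eef_rot: [-91.0, -0.0, 86.2]
wrist_force: [14.3, 0.7, -1.9]
finger_gap: 0.0242
[ 0.62569965 -0.175254    0.01942255] [14.30558006  0.741648   -1.91115295]
```

```bash
python3 -m handwheel '[0,0,0,-4,0, 0,0,0,-7,0, 0,0,1,-8,0, 0,0,3,-8,0, 0,0,3,-8,0]'
```

```text
t: 11.35
tool_pos: [0.6261, -0.1754, 0.0142]
eef_rot: [-90.2, 0.0, 86.1]
wrist_force: [6.7, 0.1, 0.7]
finger_gap: 0.0241
```

```bash
python3 -m handwheel '[0,0,0,-2,0, 0.35,0,0,-2,0, 0.5,0,0,-2,0, 0.6,0,0,-2,0, 0.7,0,0,-2,0, 0.7,0,-20,-2,0, 0.7,0,-60,-2,0, 0.8,0,-110,-2,0, 0.8,0,-110,-2,0]'
python3 - <<'E'
from fit import *
F={}
for n in("top","side"):
    f=grab_frame(n); F[n]=f
    save(f,n+"7.png",(330,210,450,310) if n=="side" else (350,120,470,270),6 if n=="side" else 4)
pickle.dump(F,open("f7.pkl","wb"))
E
```

```text
t: 12.25
tool_pos: [0.6307, -0.1766, 0.131]
eef_rot: [-90.7, 0.2, 86.1]
wrist_force: [1.0, -0.3, 0.7]
finger_gap: 0.0682
```

View pics/side7.png

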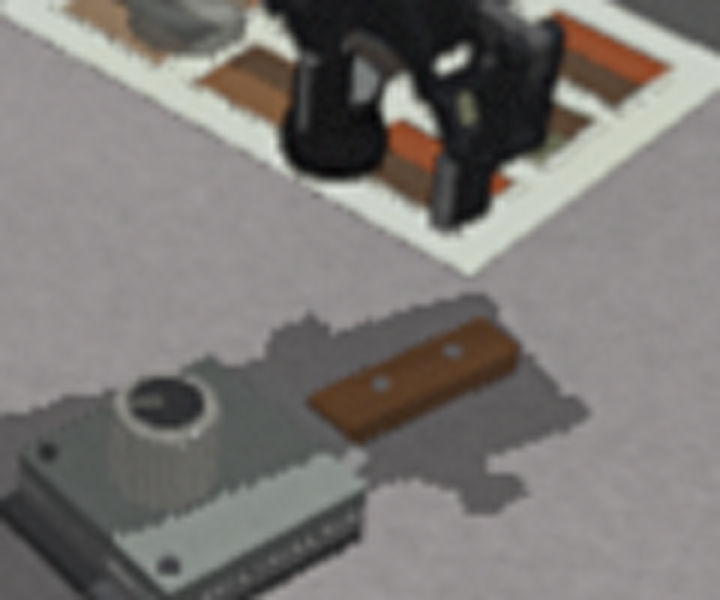

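View pics/top7.png

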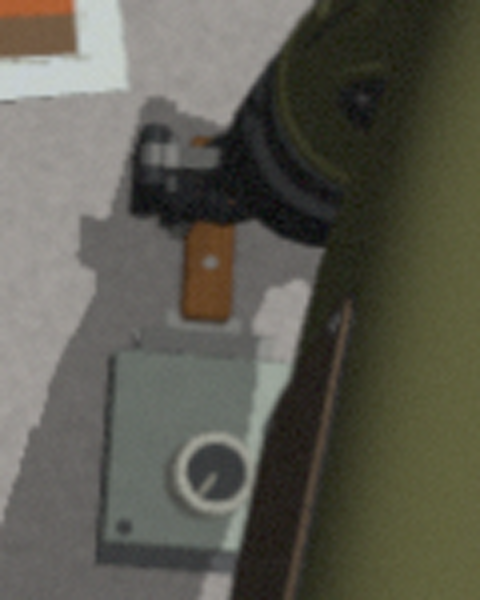

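```bash
python3 -c "
from h import *
s=read_state();print(s['tool_pos'],s['eef_rot'],s['qpos'])
go(.521,-.168,.125,86.1)"
```

```text
[ 0.62712395 -0.17555473  0.12514051] [-9.02007081e+01  4.95682055e-02  8.61120931e+01] [-1.56350877e+01  3.02448198e+01  4.02670857e-02  5.95888512e+01
 -7.66693334e-03 -1.17472814e+01]
shift mm [  0.3  -0.2 106.4] roll 0.0002 yaw 86.11
```

```bash
python3 -m handwheel '[0.9,0,0,10,-0.14, 1,0,0,20,-0.28, 1,0,0,30,-0.42, 1,0,0,42,-0.56, 1,0,0,54,-0.7, 1,0,0,66,-0.84, 1,0,0,78,-0.98, 1,0,0,90,-1.12, 1,0,0,106,-1.26, 1,0,0,106,-1.4]'; python3 -m handwheel '[1,0,0,0,-0.14, 1,0,0,0,-0.28, 1,0,0,0,-0.42, 1,0,0,0,-0.56, 1,0,0,0,-0.7, 1,0,0,0,-0.84, 1,0,0,0,-0.84, 1,0,0,0,-0.84]';python3 - <<'E'
from fit import *
F={}
for n in("top","side"):
    f=grab_frame(n); F[n]=f
    save(f,n+"8.png",(320,200,440,300) if n=="side" else (350,120,470,270),6 if n=="side" else 4)
s=read_state();print(s['tool_pos'],s['eef_rot'],s['qpos'])
go(.521,-.168,.06,215)
E
```

```text
t: 13.35
tool_pos: [0.516, -0.167, 0.1211]
eef_rot: [-90.0, -0.4, 166.6]
wrist_force: [0.7, -1.3, 0.6]
finger_gap: 0.0853
t: 14.15
tool_pos: [0.5192, -0.1677, 0.122]
eef_rot: [-90.1, -0.1, -145.7]
wrist_force: [0.3, 0.2, 0.4]
finger_gap: 0.085
[ 0.5197 -0.1678  0.1226] [ -90.0707   -0.0566 -145.654 ] [ -17.8938   20.9076  -16.1544   53.0285   -0.0014 -142.2398]
shift mm [-1.  62.6  1. ] roll -0.0114 yaw -145.65
```

View pics/side8.png

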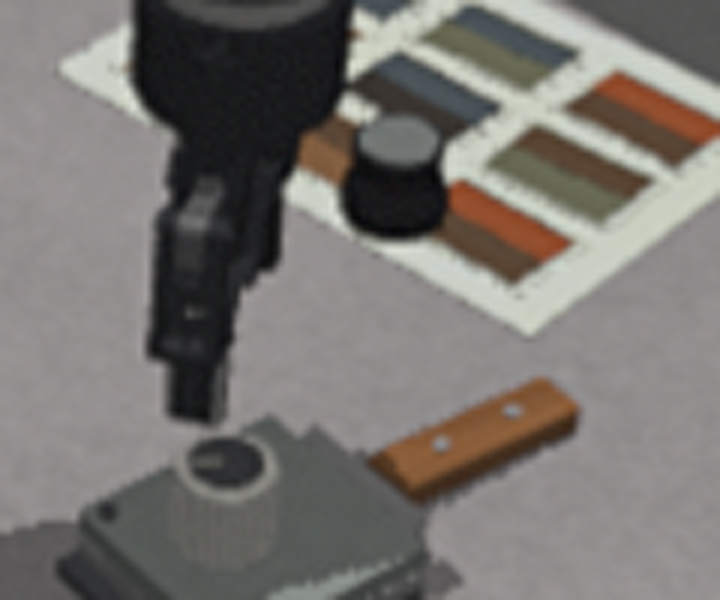

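View pics/top8.png

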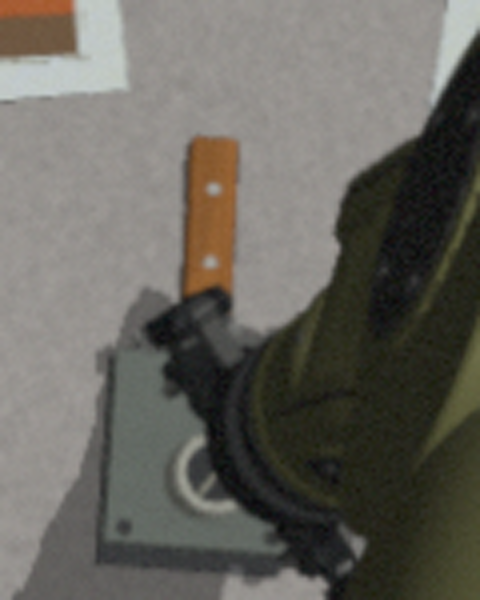

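```bash
python3 -m handwheel '[1,-1,30,1,0, 1,-1,55,1,0, 1,-1,70,1,0, 1,-1,80,1,0, 1,-1,86,1,0, 1,-1,86,1,0]'
python3 - <<'E'
from fit import *
for n in("side",):
    f=grab_frame(n)
    save(f,n+"9.png",(300,210,420,310),6)
s=read_state();print(s['tool_pos'],s['eef_rot'],s['wrist_force'])
E
```

```text
t: 14.85
tool_pos: [0.5214, -0.1681, 0.0369]
eef_rot: [-90.0, -0.0, -145.6]
wrist_force: [0.0, -0.9, -0.7]
finger_gap: 0.0851
[ 0.5219 -0.1683  0.0375] [ -89.9916    0.0046 -145.5619] [ 0.5015 -0.4229  0.4946]
```

View pics/side9.png

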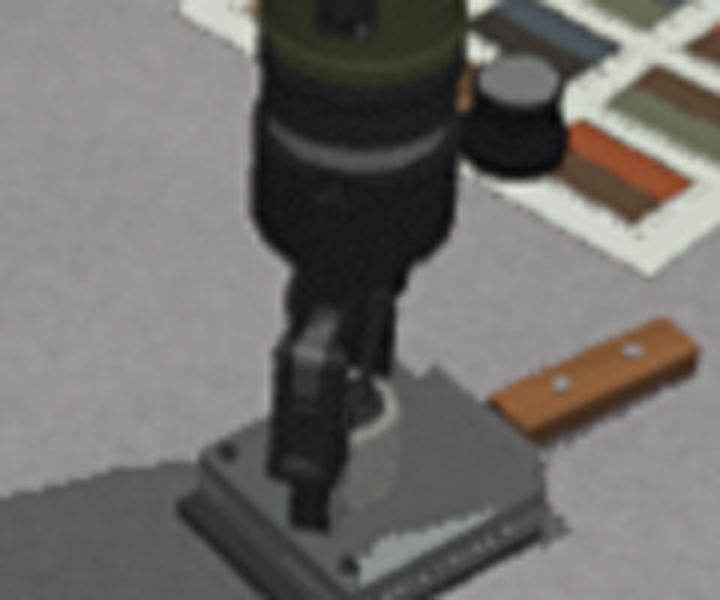

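Close on the nut.

```bash
python3 -m handwheel '[0.6,0,0,0,0, 0.3,0,0,0,0, 0.3,0,0,0,0, 0.3,0,0,0,0, 0.3,0,0,0,0, 0.3,0,0,0,0]'
python3 - <<'E'
from fit import *
s=read_state();print(s['tool_pos'],s['eef_rot'],s['wrist_force'],s['torque'],s['finger_gap'])
E
```

```text
t: 15.5
tool_pos: [0.5226, -0.1682, 0.0382]
eef_rot: [-89.9, 0.1, -145.5]
wrist_force: [0.3, 1.8, 5.4]
finger_gap: 0.0387
[ 0.5226 -0.1682  0.0382] [ -89.9416    0.0965 -145.5386] [0.2564 1.7707 5.4301] [0.2829 0.0715 0.0026] 0.038696067286908574
```

```bash
python3 -m handwheel '[0,0,0.1,0,0.12, 0,0,0.2,0,0.24, 0,0,0.3,0,0.36, 0,0,0.5,0,0.48, 0,0,0.6,0,0.6, 0,0,0.6,0,0.6]'
python3 - <<'E'
from fit import *
s=read_state();print(s['tool_pos'],s['eef_rot'],s['wrist_force'],s['torque'],s['finger_gap'])
for n in("top","side",):
    f=grab_frame(n)
    save(f,n+"10.png",(300,210,420,310) if n=="side" else (350,120,470,270),6 if n=="side" else 4)
E
```

```text
t: 16.1
tool_pos: [0.5229, -0.168, 0.0377]
eef_rot: [-90.0, 0.1, 180.0]
wrist_force: [0.6, 2.5, 5.2]
finger_gap: 0.0386
[ 0.5229 -0.168   0.0377] [-90.0221   0.1439 179.9851] [0.6263 2.4632 5.2335] [ 0.3795 -0.0578  0.0042] 0.03861910021015816
```

View pics/side10.png

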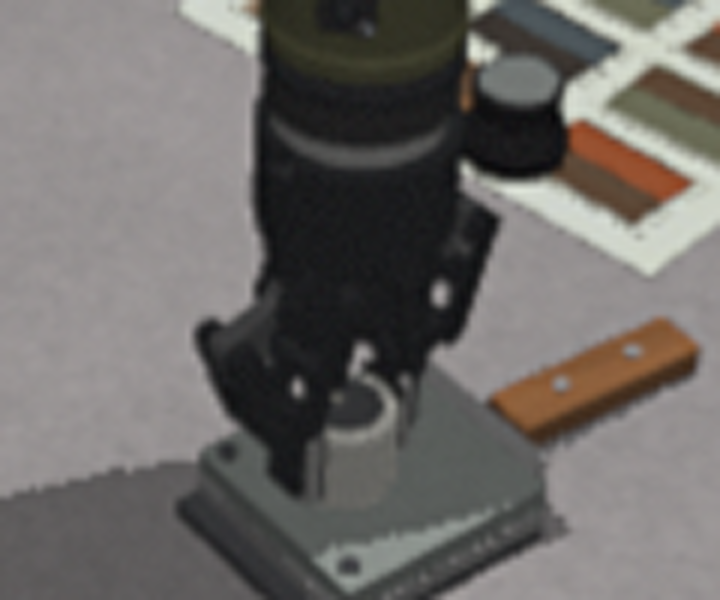

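```bash
cat > st.py <<'E'
from h import *
np.set_printoptions(precision=4,suppress=True)
s=read_state();print(s['tool_pos'],s['eef_rot'],s['wrist_force'],'T',s['torque'],s['finger_gap'],'q6',s['qpos'][5],s['joint_torque'])
E
python3 -m handwheel '[0,0,0.1,0,0.12, 0,0,0.2,0,0.24, 0,0,0.3,0,0.36, 0,0,0.5,0,0.48, 0,0,0.6,0,0.6]'; python3 st.py;python3 -m handwheel '[0,0,0.1,0,0.12, 0,0,0.2,0,0.24, 0,0,0.3,0,0.36, 0,0,0.5,0,0.48, 0,0,0.6,0,0.6]'; python3 st.py
```

```text
t: 16.7
tool_pos: [0.5233, -0.1682, 0.0371]
eef_rot: [-90.1, 0.1, 145.4]
wrist_force: [1.2, 1.7, 4.6]
finger_gap: 0.0387
[ 0.5233 -0.1682  0.0371] [-90.1085   0.1435 145.4472] [1.225  1.7296 4.5995] T [ 0.2724 -0.154   0.0441] 0.03873192406703466 q6 -73.30202258773632 [ -1.0853 -43.3082  18.3276   0.2185  -0.5555  -0.9411]
t: 17.2
tool_pos: [0.5235, -0.1685, 0.0365]
eef_rot: [-90.2, 0.1, 111.1]
wrist_force: [1.2, 1.3, 4.4]
finger_gap: 0.0387
[ 0.5235 -0.1685  0.0365] [-90.1805   0.0954 111.0646] [1.2397 1.289  4.3598] T [ 0.2344 -0.2871  0.0438] 0.038717583214295144 q6 -38.92416800809067 [ -0.7475 -43.4737  18.0989   0.4288  -0.3804  -0.9407]
```

```bash
python3 -m handwheel '[0,0,0.1,0,0.12, 0,0,0.2,0,0.24, 0,0,0.3,0,0.36, 0,0,0.4,0,0.45]'; python3 st.py;python3 -m handwheel '[0,0,0.1,0,0.1, 0,0,0.2,0,0.2, 0,0,0.3,0,0.3]'; python3 st.py
```

```text
t: 17.6
tool_pos: [0.5235, -0.1687, 0.0361]
eef_rot: [-90.2, 0.0, 85.3]
wrist_force: [2.0, -0.2, 3.7]
finger_gap: 0.0388
[ 0.5235 -0.1687  0.0361] [-90.2071   0.0417  85.3145] [ 1.9665 -0.2466  3.6706] T [-0.0099 -0.2336  0.0678] 0.038844372954876874 q6 -13.183371354329944 [ -0.3898 -43.5528  18.0036   0.511   -0.1818  -0.5873]
t: 17.9
tool_pos: [0.5235, -0.1689, 0.0358]
eef_rot: [-90.2, -0.0, 68.1]
wrist_force: [1.1, -0.2, 4.9]
finger_gap: 0.0386
[ 0.5235 -0.1689  0.0358] [-90.2109  -0.0016  68.1252] [ 1.0535 -0.2382  4.8864] T [-0.04   -0.2237  0.014 ] 0.0385932583114951 q6 4.000402911172146 [ -0.1185 -43.5543  17.995    0.506   -0.0264  -0.7782]
```

```bash
python3 -m handwheel '[0,0,0.1,0,0.1, 0,0,0.2,0,0.2, 0,0,0.3,0,0.3]'; python3 st.py;python3 -m handwheel '[0,0,0.1,0,0.1, 0,0,0.2,0,0.2, 0,0,0.3,0,0.3]'; python3 st.py
```

```text
t: 18.2
tool_pos: [0.5234, -0.1691, 0.0355]
eef_rot: [-90.2, -0.0, 50.9]
wrist_force: [0.5, -1.7, 3.8]
finger_gap: 0.0386
[ 0.5234 -0.1691  0.0355] [-90.2075  -0.0414  50.9307] [ 0.4624 -1.6876  3.7868] T [-0.096  -0.0843  0.0093] 0.03861095222214541 q6 21.18924029464445 [  0.1385 -43.4702  18.0122   0.4439   0.1174  -0.7782]
t: 18.5
tool_pos: [0.5233, -0.1692, 0.0352]
eef_rot: [-90.2, -0.1, 33.7]
wrist_force: [1.0, -1.2, 4.7]
finger_gap: 0.0387
[ 0.5233 -0.1692  0.0352] [-90.1873  -0.0779  33.7372] [ 1.0078 -1.1814  4.7283] T [-0.2404 -0.0985 -0.0064] 0.038728379045545706 q6 38.377571822712646 [  0.3646 -43.3438  18.0627   0.3395   0.2383  -0.7783]
```

```bash
python3 -m handwheel '[0,0,0.1,0,0.1, 0,0,0.2,0,0.2, 0,0,0.3,0,0.3]'; python3 st.py;python3 -m handwheel '[0,0,0.1,0,0.1, 0,0,0.2,0,0.2, 0,0,0.3,0,0.3]'; python3 st.py
```

```text
t: 18.8
tool_pos: [0.5231, -0.1693, 0.035]
eef_rot: [-90.2, -0.1, 16.7]
wrist_force: [0.2, -2.3, 6.0]
finger_gap: 0.0391
[ 0.5231 -0.1693  0.035 ] [-90.1731  -0.1117  16.6547] [ 0.1869 -2.2777  6.0424] T [-0.2945  0.0424  1.7399] 0.03914710256575141 q6 55.4601652489218 [ -0.6737 -42.8611  18.0616   0.1343   0.4696   0.8192]
t: 19.1
tool_pos: [0.5229, -0.1681, 0.0348]
eef_rot: [-90.0, -0.1, -0.4]
wrist_force: [-0.4, 0.7, 7.0]
finger_gap: 0.0387
[ 0.5229 -0.1681  0.0348] [-90.0266  -0.1412  -0.3818] [-0.4122  0.708   6.9742] T [0.128  0.1134 1.9877] 0.03865235074755592 q6 72.54740755115088 [ -2.0284 -42.1715  18.2467  -0.2548  -0.221    0.8279]
```

```bash
python3 -m handwheel '[0,0,0,0,0]'; python3 st.py;python3 -m handwheel '[0,0,0,0,-0.03, 0,0,0,0,-0.03]'; python3 st.py
```

```text
t: 19.2
tool_pos: [0.5229, -0.1682, 0.0347]
eef_rot: [-90.0, -0.1, -0.4]
wrist_force: [0.6, 1.4, 6.4]
finger_gap: 0.0388
[ 0.5229 -0.1682  0.0347] [-90.0111  -0.1429  -0.4345] [0.6412 1.3944 6.4139] T [ 0.2945  0.0573 -0.0432] 0.03878130752756992 q6 72.58477858617165 [ -0.672  -42.4314  18.3658  -0.2169  -0.4023   0.2653]
t: 19.4
tool_pos: [0.5229, -0.1682, 0.0348]
eef_rot: [-90.0, -0.1, 1.4]
wrist_force: [0.0, 2.2, 5.7]
finger_gap: 0.0388
[ 0.5229 -0.1682  0.0348] [-90.0009  -0.1484   1.3656] [0.0321 2.1811 5.7253] T [0.2886 0.0751 0.0595] 0.038803923628663896 q6 70.77724025912171 [ -0.8727 -42.345   18.3647  -0.2475  -0.4457  -0.0634]
```

```bash
python3 -m handwheel '[0,0,-0.1,0,-0.12, 0,0,-0.2,0,-0.24, 0,0,-0.3,0,-0.36, 0,0,-0.4,0,-0.48, 0,0,-0.5,0,-0.6, 0,0,-0.7,0,-0.72, 0,0,-0.8,0,-0.82, 0,0,-0.8,0,-0.82]'; python3 st.py; python3 -m handwheel '[0,0,-0.1,0,-0.12, 0,0,-0.2,0,-0.24, 0,0,-0.3,0,-0.36, 0,0,-0.4,0,-0.48, 0,0,-0.5,0,-0.58, 0,0,-0.6,0,-0.66, 0,0,-0.7,0,-0.719, 0,0,-0.7,0,-0.719]'; python3 st.py
```

```text
t: 20.2
tool_pos: [0.5226, -0.1684, 0.0355]
eef_rot: [-90.1, -0.1, 48.4]
wrist_force: [-0.3, -0.1, 7.2]
finger_gap: 0.039
[ 0.5226 -0.1684  0.0355] [-90.0974  -0.0663  48.401 ] [-0.2744 -0.0593  7.2078] T [0.2574 0.1973 0.0019] 0.03899945677059363 q6 23.72947040843312 [ -0.5013 -42.1667  18.5936  -0.4333  -0.2787  -0.3287]
t: 21.0
tool_pos: [0.5225, -0.1686, 0.0363]
eef_rot: [-90.1, 0.0, 89.5]
wrist_force: [-0.7, 0.4, 7.2]
finger_gap: 0.0387
[ 0.5225 -0.1686  0.0363] [-90.1074   0.0477  89.5498] [-0.6706  0.399   7.2431] T [ 0.1138  0.1476 -0.0526] 0.038733312701677104 q6 -17.428308525160123 [  0.0047 -42.1744  18.636   -0.4588  -0.0526  -0.1789]
```

```bash
python3 - <<'E'
from fit import *
F={}
for n in("top","side",):
    f=grab_frame(n); F[n]=f
    save(f,n+"11.png",(310,210,410,300) if n=="side" else (350,120,470,270),8 if n=="side" else 4)
pickle.dump(F,open("f11.pkl","wb"))
E
python3 st.py
```

```text
[ 0.5225 -0.1686  0.0362] [-90.1015   0.0465  89.4982] [-0.4666  1.3675  7.6666] T [ 0.1376  0.2134 -0.0026] 0.03875344413822585 q6 -17.377355549666962 [  0.0089 -42.1631  18.6331  -0.4614  -0.0506   0.024 ]
```

View pics/side11.png

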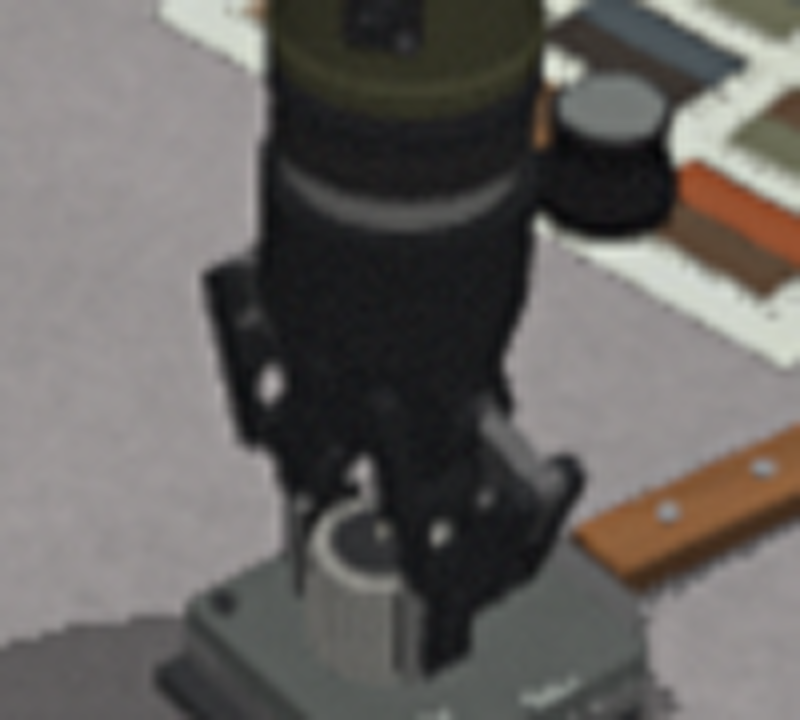

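View pics/top11.png

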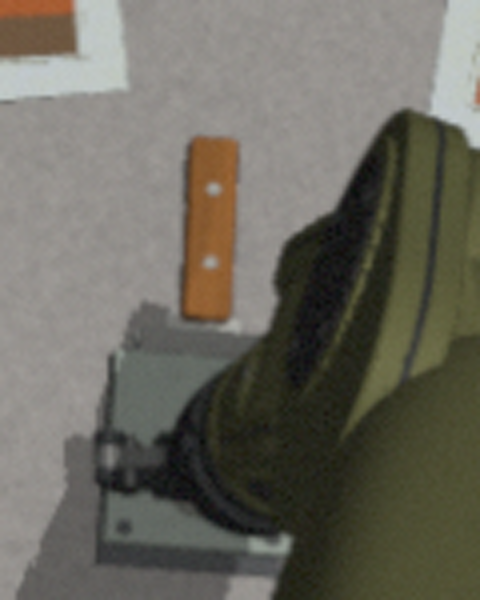

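Run:
```python
from fit import *
F=pickle.load(open("f11.pkl","rb"));f=F["side"];z=.0705
# centre from side-camera clamp pose
ctr=pose([.5334,-.1742,3.0663],[(.015,0,z)])[0]
for r in(.004,.008,.012):
  print(r,{a:((proj(f,ctr+[r*np.cos(np.radians(a)),r*np.sin(np.radians(a)),0])[0]-[310,210]+.5)*8).round().tolist() for a in(0,20,30,40,50,60,70,90)})
print(((proj(f,ctr)[0]-[310,210]+.5)*8))
im=cv2.resize(f["img"][262:292,340:372,::-1],None,fx=22,fy=20,interpolation=cv2.INTER_NEAREST)
im=cv2.convertScaleAbs(im,alpha=1.8); cv2.imwrite("pics/z11.png",im)
```

```text
0.004 {0: [388.0, 545.0], 20: [384.0, 543.0], 30: [382.0, 542.0], 40: [379.0, 542.0], 50: [377.0, 542.0], 60: [375.0, 542.0], 70: [372.0, 542.0], 90: [368.0, 544.0]}
0.008 {0: [398.0, 539.0], 20: [390.0, 535.0], 30: [386.0, 534.0], 40: [381.0, 533.0], 50: [376.0, 532.0], 60: [372.0, 533.0], 70: [367.0, 534.0], 90: [359.0, 537.0]}
0.012 {0: [408.0, 533.0], 20: [397.0, 527.0], 30: [390.0, 525.0], 40: [383.0, 524.0], 50: [376.0, 523.0], 60: [369.0, 524.0], 70: [362.0, 525.0], 90: [349.0, 530.0]}
[377.6405 551.3762]
```

View pics/z11.png

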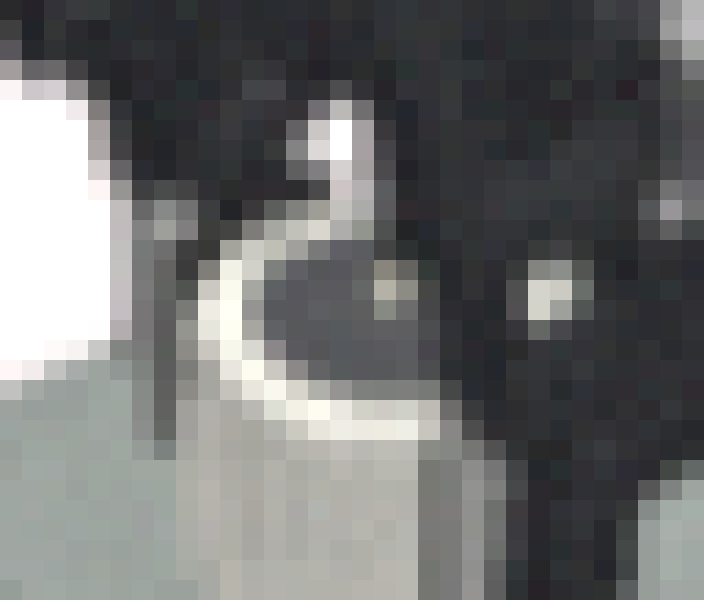

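Run:
```python
from fit import *
s=read_state();print(s['t'],s['tool_pos'],s['eef_rot'],s['finger_gap'])
F=pickle.load(open("f11.pkl","rb"));T6=lambda *p:c(p,(350,120),4)
for p in((185,316),(233,319)): print(onz(F["top"],*T6(*p)[::-1],.023))
print(finish_job())
```

```text
21.1 [ 0.5225 -0.1686  0.0362] [-90.1015   0.0465  89.4982] 0.03875344413822585
[ 0.6098 -0.1637  0.023 ]
[ 0.6085 -0.1888  0.023 ]
the job is handed in; nothing more can be done
None
```

The spatula is home in the slot of the small clamp and the nut was run to its stop and backed off a quarter turn. I handed the job in at 21.1 s with the fingers still holding the nut. `finish_job()` gives no verdict, so what follows is my own evidence.

- **Choice of clamp and spatula:** Measured in the pictures, the small clamp's body is about 91–96 mm wide and the large one about 131 mm. The small one fits the size given. I took the broad brown-handled spatula and left the green one and the slim one alone.
- **Spatula:** I centred the blade on the slot using both pictures, then slid it in about 79–80 mm to a firm stop, with the push force reaching 14 N. After release, and again at the end, the top picture shows the handle front about 70–72 mm ahead of the clamp's middle. Home is 70 mm.
- **Nut:** It turned freely against roughly 0.04 N m until the torque jumped to 1.7–2.0 N m, which is the stop. I then went back from wrist yaw −0.4° to 89.5°, with no sign of slip.
- **Last checks:** The white index line showed only as a small spot, at about 30–40°. I expected 45 ± 8°, so this agrees only roughly. The wrist angle is the better evidence for the quarter turn. The opening read 38.7 mm on the 40 mm nut, about as much under as on the handle (24 for 26 mm).
- **Disagreements:** The two cameras differed by about 4 mm on absolute positions, so I centred the blade relative to the clamp in each picture. I did not re-measure the other things on the bench at the end, but no step showed unexpected contact.

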